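# Gauge the nut mill's bearing sleeves and sort out the worn ones

## Robot

A 6-joint arm with a two-finger parallel gripper is mounted at the origin on the work surface. World frame = base frame: x ahead of the robot, y to its left, z up, the work surface at z = 0. Lengths are in mm, angles in rad, forces in N, time in s.
With the tool pointing down it reaches from about 300 to 850 mm from the base axis. Payload 4.2 kg.
Tool frame: the origin (TCP) lies at the very end of the fingers, on their centre line; the grasp point (between the pads) lies 19 mm behind it (tcp_to_grasp is the distance from the TCP to the grasp point, in mm); z points along the fingers, y is the line along which they close (so a half turn about z gives the same grasp; the last joint's range is limited). The gripper opens to 91 mm and grips with 3 to 60 N. Pads are 32 mm wide; open, the fingers measure 118 mm over their backs; the gripper's body (76 mm by 178 mm) begins 60 mm behind the grasp point.
Start: joints at [1.14, 0.32, 1.565, -0, 1.257, -0.02], TCP at [229.627, 527.178, 190.476] pointing down, gripper open.
Joint ranges: [-3.11, 3.11], [-0.84, 2.01], [0.21, 2.61], [-1.34, 4.49], [0.05, 2.63], [-2.56, 2.56]. Speed limits (rad/s): [2.57, 2.57, 3.14, 3.14, 3.14, 3.14].

## Interface

Orientations are given as a rotation vector (axis times angle).
In Python, from bench import * gives the robot as it stands.
- The arm moves only by the tool drive_tool, never from a script. Its argument "deltas" is a list of rows, each a list of 3 entries, a list of its own where there are three numbers: the finger opening in m, from 0 to 0.0912, then the shift along the world's x, y, z in m, then the turn about the world's z in rad. In form: [[fingers, [x, y, z], roll], ...]. A call has 1 to 12 rows; each row shifts and turns the commanded pose from where the row before left it; what a row does not reach is not made up. A row lasts 1/12 s, in which the tool goes at most 41.7 mm and 7.16 degrees, less where a joint would pass 70% of its speed; a pose out of reach is approached as far as the arm can. A call is refused whole if a number of a shift passes 0.0417 or a number of a turn 0.125, either way. A call with a gripper value outside its range is refused whole. The fingers move at their own pace and stop on an object; the grip force is fixed at half the most. Time passes only in rows, so rows that do not move let the fingers close. It gives the time, the measured TCP pose, the force, the opening and the grip force at its end, in the units of the state.
- get_obs(): the state, without advancing time (a new reading comes with each control period).
- grab_frame(name): name is "scene" or "top" or "wrist"; returns a dict with "frame" (400x640x3 uint8, red, green, blue), "mtx" (3x3 intrinsics, pixels), "R" (3x3) and "t" (3): a world point X has camera coordinates R X + t; the wrist camera has in their place "hand_eye" (4x4, takes a point from camera to tool coordinates, whose origin is the TCP and whose axes are the flange's). Camera axes: x right, y down, z forward; pixel columns grow to the right and rows downward; lengths in mm; the calibration is good to about 2 mm. A picture is of the moment at which its call begins: read the wrist's pose just before it. There is no depth.
- close_job(): hands the job in; it is judged then, once.
The state is a dict: "t": time; "qpos": joint angles; "dq": joint speeds; "joint_efforts": joint torques, N m; "eef_pos": TCP position; "eef_rot": TCP orientation; "force": force on the tool from outside, world axes, zero at the start; "ft_torque": the same for the moment, N m; "gripper_width": finger opening in mm; "gripper_force": force on a finger pad.
Only numpy, scipy, OpenCV 4.12 (cv2) and the standard library are available. Lean on these libraries where they do the work, as an engineer would, in place of code of your own. Each camera call takes 0.05 s, during which the arm holds its last target. There are 200 camera calls.

## Task

Pull the gauge block along its rail fully home against the stop and lock it there by turning the T-handle clockwise until it lies across the rail. Then, one sleeve at a time, use the stepped gauge pin to find out which of the white sleeves are worn: slide the sleeve, flange down, onto the pin and let it rest; one that stops on the step is sound and goes in the plywood tray, one that slips over the step down to the block is worn and goes in the black crate, all standing upright on their flanges. Leave the pin empty and the block locked at its stop, and do not disturb the jar, the scoop and the brush.

Things in the scene. Friction and masses are not known exactly. Their poses are not given: they have to be found in the camera images.
- sleeve_a: White plastic sleeve standing on the black mat at the start (may be absent): tube 46 mm outside, 80 mm tall, flange 60 mm wide and 8 mm thick at its foot. All look alike from above (27 mm hole); a sound one has a 27 mm hole throughout, a worn one is opened out to 34 mm inside from the foot up, which only the gauge pin shows. Origin: centre of the flange's underside; z up its axis. About 160 g.
- sleeve_b: White plastic sleeve standing on the black mat at the start (may be absent): tube 46 mm outside, 80 mm tall, flange 60 mm wide and 8 mm thick at its foot. All look alike from above (27 mm hole); a sound one has a 27 mm hole throughout, a worn one is opened out to 34 mm inside from the foot up, which only the gauge pin shows. Origin: centre of the flange's underside; z up its axis. About 160 g.
- sleeve_c: White plastic sleeve standing on the black mat at the start (may be absent): tube 46 mm outside, 80 mm tall, flange 60 mm wide and 8 mm thick at its foot. All look alike from above (27 mm hole); a sound one has a 27 mm hole throughout, a worn one is opened out to 34 mm inside from the foot up, which only the gauge pin shows. Origin: centre of the flange's underside; z up its axis. About 160 g.
- sleeve_d: White plastic sleeve standing on the black mat at the start (may be absent): tube 46 mm outside, 80 mm tall, flange 60 mm wide and 8 mm thick at its foot. All look alike from above (27 mm hole); a sound one has a 27 mm hole throughout, a worn one is opened out to 34 mm inside from the foot up, which only the gauge pin shows. Origin: centre of the flange's underside; z up its axis. About 160 g.
- sleeve_e: White plastic sleeve standing on the black mat at the start (may be absent): tube 46 mm outside, 80 mm tall, flange 60 mm wide and 8 mm thick at its foot. All look alike from above (27 mm hole); a sound one has a 27 mm hole throughout, a worn one is opened out to 34 mm inside from the foot up, which only the gauge pin shows. Origin: centre of the flange's underside; z up its axis. About 160 g.
- gauge_base: Grey base plate of the gauge, 300 mm (x) by 110 mm (y), fixed to the table. Origin: centre of its underside; x points along its rail, away from the stop, which is a dark steel block at its -x end (the end near the robot).
- carriage (a joint): Position (m) of the aluminium gauge block (190 x 66 mm, top 35 mm above the table) on its rail: 0 = home against the stop, grows to 0.08 along +x of gauge_base. The block carries the gauge pin and, 125 mm nearer the stop, the clamp handle. It slides with about 3 N of drag when the clamp is free.
- pin_foot (a point): On the axis of the upright steel gauge pin, at the block's top; z up, x along the rail. The pin is 30 mm across from 0 to 39 mm up (the step), 24 mm across to 74 mm up, then a cone to 12 mm across at 84 mm. A sound sleeve rests with its foot on the step, 39 mm up; a worn one goes over the step and rests on the block, foot at 0.
- clamp (a joint): Angle (rad) of the clamp handle: 0 = free, handle along the rail; it turns clockwise seen from above to 1.45 (handle across the rail). Above 1.15, with the block at its stop, a steel tongue under the handle lies behind a keeper on the base and locks the block.
- clamp_grip (a point): Centre of the clamp's black T-handle bar, on the clamp's axis, 47 mm above the block's top; turns with it. Bar 72 mm long (point x), 16 mm thick (y), 24 mm high (z), on a 22 mm round stalk. A flat steel tongue low on the stalk, 3 to 12 mm above the block, reaches 52 mm towards -x of this point.
- tray: Open plywood tray, pale and shallow, for the sound sleeves, fixed, outside 137 mm (x) by 262 mm (y), wall 6 mm, floor 6 mm thick, rim 26 mm above its underside; it stands on a 12 mm white board on the right. Origin: centre of its underside; y along its long side. Room for three sleeves in a row along y, 80 mm apart.
- crate: Open black plastic crate, deeper, with slots in its sides, for the worn sleeves, fixed, outside 137 mm (x) by 262 mm (y), wall 6 mm, floor 6 mm thick, rim 46 mm above its underside; it stands on a 12 mm white board on the right. Origin: centre of its underside; y along its long side. Room for three sleeves in a row along y, 80 mm apart.
- jar: Amber glass jar with a steel lid, 76 mm across, 110 mm tall, standing beyond the gauge. Origin: centre of its underside. Leave it alone.
- scoop: Round steel scoop, cup 96 mm across and 60 mm tall, black handle along +y. Origin: centre of the cup's underside. Leave it alone.
- brush: Hand brush lying beyond the mat. Origin: its underside. Leave it alone.

How it is judged:
By the outcome, as a careful person would: the job done as asked, in the order asked, and still so for the second after the job is handed in, with the robot touching nothing.
Of sleeve_a, sleeve_b, sleeve_c, sleeve_d, sleeve_e only 3 to 4 are there at a start; the rules pass over those that are not, and their reading is None.
At some moment in a run one of sleeve_a, sleeve_b, sleeve_c, sleeve_d, sleeve_e may be knocked a few centimetres aside while the robot is not near it.
Once in a run the grip may slacken for a moment while it holds something.
It also fails if it takes over 210 s, if anything falls off the work surface, if the arm or the gripper's body presses on something with over 40 N, if the wrist force passes 120 N, or if a joint passes its speed limit or range.

## Working session

There is one attempt and no reset: what is moved stays moved. The work goes in short steps, Python scripts to look and compute and a tool call to move; the robot and the scene stay as the last step left them, time stands still between calls to the robot, and variables do not carry over. Pictures are saved under pics/ and viewed, at most 14 in all, crops included, and the job is handed in when it is done.

Besides the shell and the picture viewer there is one more tool, called after "Request:" in YAML: its name, and indented under it one key for each argument. drive_tool: Moves the arm, as the interface text tells. Its arguments: {"type":"object","properties":{"deltas":{"type":"array"}},"required":["deltas"]}

```bash
mkdir -p pics; ls; cat > h.py <<'E'
from bench import *
import numpy as np, cv2
from scipy.spatial.transform import Rotation as Ro
def cam(n):
    o=get_obs(); f=grab_frame(n)
    if n=="wrist":
        T=np.eye(4);T[:3,:3]=Ro.from_rotvec(o["eef_rot"]).as_matrix();T[:3,3]=o["eef_pos"]
        M=np.linalg.inv(T@np.array(f["hand_eye"]));f["R"]=M[:3,:3];f["t"]=M[:3,3]
    f["R"]=np.array(f["R"]);f["t"]=np.array(f["t"]).ravel();f["mtx"]=np.array(f["mtx"]);return f
def ray(f,u,v,z):
    C=-f["R"].T@f["t"];d=f["R"].T@np.linalg.inv(f["mtx"])@[u,v,1]
    return C+d*(z-C[2])/d[2]
def proj(f,X):
    p=f["mtx"]@(f["R"]@np.array(X,float)+f["t"]);return p[:2]/p[2]
def save(f,n): cv2.imwrite("pics/"+n,f["frame"][:,:,::-1])
E
python3 - <<'E'
from h import *
for n in("top","scene"):
    f=cam(n);save(f,n+"0.png");print(n,-f["R"].T@f["t"],f["mtx"][0])
o=get_obs();print(o)
E
```

```text
pics
top [ 509.92588531   18.29501328 1035.86182476] [385.18839188   0.         315.06469939]
scene [ 877.10644518 -422.08814689  960.18145335] [379.61281997   0.         319.39825134]
{'t': 0.1, 'qpos': array([ 1.14002522e+00,  3.20235844e-01,  1.56553541e+00, -4.11464099e-05,
        1.25737952e+00, -2.00001546e-02]), 'dq': array([ 3.10025690e-06, -7.87122627e-04, -1.74055332e-03,  9.70634716e-04,
        8.27880965e-05,  1.50766689e-03]), 'joint_efforts': array([ 7.52868600e-04, -4.13332558e+01, -2.32507360e+01,  7.27550103e-02,
        4.22957540e-02, -7.57035787e-05]), 'eef_pos': array([229.42146279, 526.73215423, 189.70824504]), 'eef_rot': array([-6.40627725e-01, -3.07526367e+00,  2.39908724e-03]), 'force': array([-0.05836244, -0.18946563,  0.79673894]), 'ft_torque': array([ 0.00269615, -0.06173591,  0.01318507]), 'gripper_force': 0.0, 'gripper_width': 90.92355887368383}
```

```bash
sleep 1
```

```text
(no output)
```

View pics/top0.png

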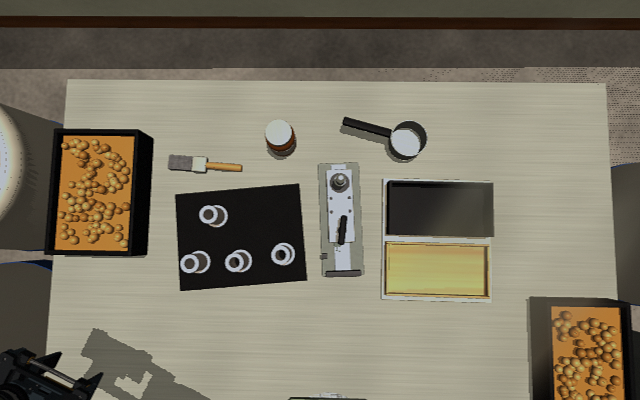

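View pics/scene0.png

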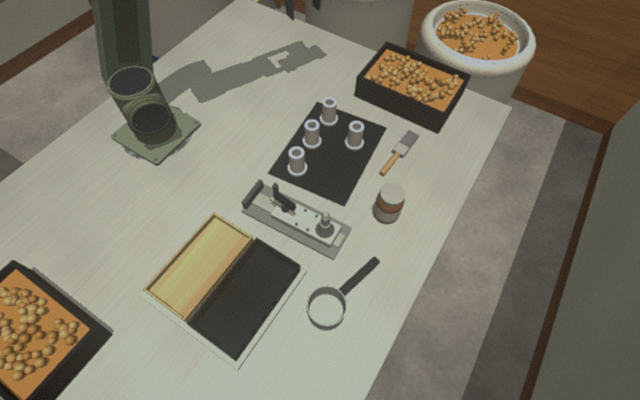

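The top view shows four sleeves at about (212,215), (194,262), (237,261) and (283,254), the pin at (340,181) and the T-handle at (343,230). The crate is at (439,209) and the tray at (437,270). The scene view agrees. Next I enlarge the crop to get exact pixels.

```bash
python3 - <<'E'
from h import *
f=cam("top");im=f["frame"]
c=cv2.resize(im[155:295,170:370],None,fx=4,fy=4,interpolation=cv2.INTER_CUBIC)[:, :, ::-1]
cv2.imwrite("pics/c1.png",c)
g=im.min(2)
# sleeves: white blobs in mat
m=np.zeros_like(g);m[188:290,178:305]=255
w=((g>110)*255).astype(np.uint8)&m
n,l,s,ce=cv2.connectedComponentsWithStats(w)
for i in range(1,n):
    if s[i,4]>100:
        print(s[i],ce[i])
# mask mat, gauge, tray, board corners
for (u,v,z) in[(323,165,12),(360,163,12),(364,275,12),(320,276,12),(340,181,119),(343,230,94),(381,180,12),(494,180,12),(490,301,12),(380,298,12)]:
    print(u,v,ray(f,u,v,z).round(0))
hsv=cv2.cvtColor(im,cv2.COLOR_RGB2HSV)
for nm,mm in(("tray",(hsv[:,:,1]>80)&(hsv[:,:,0]>12)&(hsv[:,:,0]<35)),("crate",(g<75))):
    k=np.zeros_like(g);k[175:305,375:500]=255;k&=(mm*255).astype(np.uint8)
    cs,_=cv2.findContours(k,0,2);b=max(cs,key=cv2.contourArea);r=cv2.minAreaRect(b);print(nm,r,[ray(f,*p,38 if nm=="tray" else 58).round() for p in cv2.boxPoints(r)])
E
```

```text
[178 188  61   6 198] [199.6010101  189.50505051]
[300 188   5  55 148] [302.85135135 207.7027027 ]
[199 205  29  22 285] [212.73684211 214.61403509]
[271 243  24  22 297] [282.79461279 253.61279461]
[192 251  19  22 109] [203.32110092 260.19266055]
[225 250  27  22 300] [237.91       260.91333333]
[180 254  19  19 190] [189.09473684 263.18947368]
[203 281 102   9 493] [268.66125761 286.43407708]
323 165 [709.  22.  12.]
360 163 [715. -77.  12.]
364 275 [418. -89.  12.]
320 276 [413.  26.  12.]
340 181 [649. -19. 119.]
343 230 [533. -29.  94.]
381 180 [ 670. -133.   12.]
494 180 [ 674. -433.   12.]
490 301 [ 358. -414.   12.]
380 298 [ 360. -131.   12.]
tray ((436.57855224609375, 269.4868469238281), (106.5729751586914, 54.16106033325195), 1.7899105548858643) [array([ 371., -134.,   38.]), array([ 508., -138.,   38.]), array([ 504., -409.,   38.]), array([ 368., -401.,   38.])]
crate ((439.6796569824219, 208.41510009765625), (107.84004211425781, 54.475440979003906), 1.2730300426483154) [array([ 524., -137.,   58.]), array([ 663., -140.,   58.]), array([ 660., -413.,   58.]), array([ 523., -406.,   58.])]
```

View pics/c1.png

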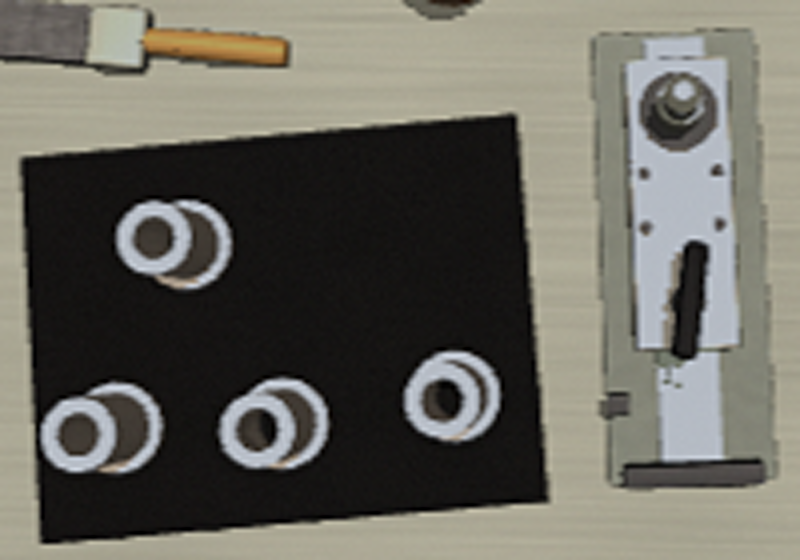

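The crop (origin 170,155, ×4) gives the sleeve-top centres at (154,238), (78,434), (258,428) and (441,398). The pin tip is at (683,90), the handle runs from (693,245) to (684,354), and the base edges are visible. Now I turn these pixels into positions.

```bash
cat > a.py <<'E'
from h import *
f=cam("top")
P=lambda u,v,z:ray(f,170+(u+.5)/4-.5,155+(v+.5)/4-.5,z)
for n,u,v,z in[("s1",154,238,80),("s2",78,434,80),("s3",258,428,80),("s4",441,398,80),("pin",683,90,119),("h+",693,245,94),("h-",684,354,94),("hm",688.5,300,94),("b1",597,38,8),("b2",752,30,8),("b3",775,478,8),("b4",612,485,8),("blk",627,60,35),("blk",727,58,35),("blk",740,348,35),("blk",638,348,35)]:print(n,P(u,v,z).round(1))
E
python3 a.py
```

```text
s1 [567.3 307.5  80. ]
s2 [445.2 349.7  80. ]
s3 [450.8 237.9  80. ]
s4 [471.2 125.2  80. ]
pin [658.8 -20.3 119. ]
h+ [567.2 -28.4  94. ]
h- [500.8 -23.6  94. ]
hm [533.6 -26.   94. ]
b1 [711.6  33.5   8. ]
b2 [718.4 -71.    8. ]
b3 [419.9 -88.1   8. ]
b4 [413.4  19.    8. ]
blk [691.9  13.2  35. ]
blk [694.1 -52.4  35. ]
blk [504.7 -62.3  35. ]
blk [503.6   3.5  35. ]
```

Request:
drive_tool:
  deltas:
    - [0.0912,[0.019,-0.0345,0],0.021]
    - [0.0912,[0.019,-0.0345,0],0.021]
    - [0.0912,[0.019,-0.0345,0],0.021]
    - [0.0912,[0.019,-0.0345,0],0.021]
    - [0.0912,[0.019,-0.0345,0],0.021]
    - [0.0912,[0.019,-0.0345,0],0.021]
    - [0.0912,[0.019,-0.0345,0],0.021]
    - [0.0912,[0.019,-0.0345,0],0.021]
    - [0.0912,[0.019,-0.0345,0],0.021]
    - [0.0912,[0.019,-0.0345,0],0.021]
    - [0.0912,[0.019,-0.0345,0],0.021]
    - [0.0912,[0.019,-0.0345,0],0.021]

```text
t: 1.2
eef_pos: [458.1, 111.3, 190.6]
eef_rot: [0.248, 3.132, 0.0]
force: [1.5, -0.1, -0.4]
gripper_width: 91.3
gripper_force: 0.0
```

Request:
drive_tool:
  deltas:
    - [0.0912,[0.019,-0.0345,0],0.021]
    - [0.0912,[0.019,-0.0345,0],0.021]
    - [0.0912,[0.019,-0.0345,0],0.021]
    - [0.0912,[0.019,-0.0345,0],0.021]
    - [0.06,[0,0,-0.01],0]
    - [0.06,[0,0,-0.01],0]
    - [0.06,[0,0,0],0]
    - [0.06,[0,0,0],0]

```text
t: 1.87
eef_pos: [532.3, -23.7, 169.5]
eef_rot: [-0.116, -3.137, -0.001]
force: [-0.6, -0.7, 0.4]
gripper_width: 67.5
gripper_force: 0.0
```

```bash
python3 - <<'E'
from h import *
o=get_obs();print(o["t"],o["eef_pos"],o["qpos"],Ro.from_rotvec(o["eef_rot"]).as_matrix().round(3))
f=cam("wrist");save(f,"w1.png");print(proj(f,[534,-26,94]),proj(f,[567,-28.4,94]),proj(f,[501,-23.6,94]))
E
```

```text
1.8667 [532.28371304 -23.73051808 169.50952351] [-6.64811253e-02  2.69708347e-01  1.69159139e+00  5.49348623e-04
  1.18312098e+00 -1.56365744e+00] [[-0.997  0.074 -0.003]
 [ 0.074  0.997  0.001]
 [ 0.003  0.    -1.   ]]
[319.65782213 200.19517486] [319.76911933 231.25448547] [319.53997631 167.30836617]
```

View pics/w1.png

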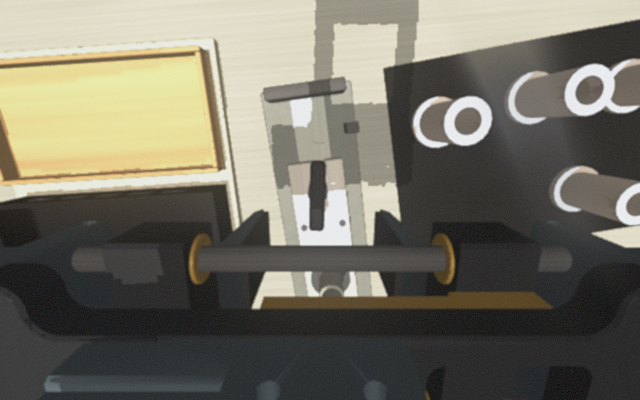

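The wrist view shows the handle bar at about (317,196), within 3–4 px of its prediction and between the fingers. I descend, then close.

Request:
drive_tool:
  deltas:
    - [0.06,[0,-0.004,-0.02],0]
    - [0.06,[0,0,-0.02],0]
    - [0.06,[0,0,-0.02],0]
    - [0.06,[0,0,-0.02],0]
    - [0.06,[0,0,-0.016],0]
    - [0.06,[0,0,-0.01],0]
    - [0.0,[0,0,0],0]
    - [0.0,[0,0,0],0]
    - [0.0,[0,0,0],0]
    - [0.0,[0,0,0],0]
    - [0.0,[0,0,0],0]
    - [0.0,[0,0,0],0]

```text
t: 2.92
eef_pos: [534.1, -28.9, 65.2]
eef_rot: [0.117, 3.138, 0.0]
force: [0.5, 0.1, -0.2]
gripper_width: 22.8
gripper_force: 0.0
```

Request:
drive_tool:
  deltas:
    - [0.0,[0,0,0],0]
    - [0.0,[0,0,0],0]
    - [0.0,[0,0,0],0]
    - [0.0,[0,0,0],0]

```text
t: 3.25
eef_pos: [533.9, -28.4, 65.0]
eef_rot: [0.118, 3.139, 0.001]
force: [-0.2, 2.3, 4.5]
gripper_width: 15.7
gripper_force: 29.9
```

Request:
drive_tool:
  deltas:
    - [0.0,[-0.003,-0.0001,0],0]
    - [0.0,[-0.006,-0.0003,0],0]
    - [0.0,[-0.006,-0.0003,0],0]
    - [0.0,[-0.006,-0.0003,0],0]
    - [0.0,[-0.006,-0.0003,0],0]
    - [0.0,[-0.006,-0.0003,0],0]
    - [0.0,[-0.006,-0.0003,0],0]
    - [0.0,[-0.006,-0.0003,0],0]
    - [0.0,[-0.003,-0.0002,0],0]
    - [0.0,[-0.003,-0.0002,0],0]
    - [0.0,[-0.003,-0.0002,0],0]
    - [0.0,[0,0,0],0]

```text
t: 4.25
eef_pos: [478.6, -31.6, 64.9]
eef_rot: [-0.118, -3.139, -0.0]
force: [2.3, 4.2, 7.2]
gripper_width: 15.6
gripper_force: 29.9
```

Request:
drive_tool:
  deltas:
    - [0.0,[-0.003,-0.0001,0],0]
    - [0.0,[-0.003,-0.0001,0],0]
    - [0.0,[-0.002,-0.0001,0],0]
    - [0.0,[-0.002,-0.0001,0],0]
    - [0.0,[0,0,0],0]

```text
t: 4.67
eef_pos: [469.0, -32.1, 64.9]
eef_rot: [0.118, 3.139, 0.0]
force: [1.6, 3.4, 6.2]
gripper_width: 15.6
gripper_force: 29.9
```

Request:
drive_tool:
  deltas:
    - [0.0,[-0.002,-0.0001,0],0]
    - [0.0,[-0.002,-0.0001,0],0]
    - [0.0,[-0.002,-0.0001,0],0]
    - [0.0,[-0.001,0,0],0]
    - [0.0,[0,0,0],0]

```text
t: 5.08
eef_pos: [462.2, -32.5, 64.9]
eef_rot: [0.118, 3.139, -0.0]
force: [1.8, 3.5, 6.5]
gripper_width: 15.6
gripper_force: 29.9
```

Request:
drive_tool:
  deltas:
    - [0.0,[-0.001,0,0],0]
    - [0.0,[-0.001,0,0],0]
    - [0.0,[-0.001,-0.0001,0],0]
    - [0.0,[0,0,0],0]

```text
t: 5.42
eef_pos: [461.6, -32.5, 65.0]
eef_rot: [0.118, 3.134, 0.0]
force: [7.0, 4.1, 0.9]
gripper_width: 15.9
gripper_force: 29.9
```

```bash
python3 - <<'E'
from h import *
f=cam("top");cv2.imwrite("pics/c2.png",cv2.resize(f["frame"][155:295,300:400],None,fx=4,fy=4,interpolation=cv2.INTER_CUBIC)[:,:,::-1])
E
```

Request:
drive_tool:
  deltas:
    - [0.0,[0,0,0],-0.08]
    - [0.0,[0,0,0],-0.08]
    - [0.0,[0,0,0],-0.08]
    - [0.0,[0,0,0],-0.08]
    - [0.0,[0,0,0],0]

```text
t: 5.88
eef_pos: [461.5, -32.8, 64.9]
eef_rot: [0.619, 3.075, 0.0]
force: [6.4, 2.7, 1.6]
gripper_width: 15.6
gripper_force: 29.9
```

Request:
drive_tool:
  deltas:
    - [0.0,[0,0,0],-0.1]
    - [0.0,[0,0,0],-0.1]
    - [0.0,[0,0,0],-0.1]
    - [0.0,[0,0,0],-0.1]
    - [0.0,[0,0,0],-0.1]
    - [0.0,[0,0,0],-0.1]
    - [0.0,[0,0,0],0]

```text
t: 6.47
eef_pos: [461.1, -33.3, 64.9]
eef_rot: [1.501, 2.755, 0.001]
force: [6.3, 0.5, 2.9]
gripper_width: 15.8
gripper_force: 29.9
```

Request:
drive_tool:
  deltas:
    - [0.0,[0,0,0],-0.1]
    - [0.0,[0,0,0],-0.1]
    - [0.0,[0,0,0],-0.1]
    - [0.0,[0,0,0],-0.08]
    - [0.0,[0,0,0],0]

```text
t: 6.88
eef_pos: [460.8, -33.4, 64.9]
eef_rot: [1.992, 2.424, 0.001]
force: [5.0, -0.6, 3.5]
gripper_width: 15.7
gripper_force: 29.9
```

```bash
python3 - <<'E'
from h import *
o=get_obs();print(o["eef_pos"],o["ft_torque"],o["force"],o["qpos"]);R=Ro.from_rotvec(o["eef_rot"]).as_matrix();print(np.arctan2(R[1,1],R[0,1]))
E
```

```text
[460.77924025 -33.4377655   64.94413421] [-0.15021711 -0.91329598 -0.04164192] [ 5.02891688 -0.58551116  3.49033972] [-0.09614209  0.2683415   1.99884088 -0.00200643  0.87103614 -0.29000931]
0.19516024935139775
```

Request:
drive_tool:
  deltas:
    - [0.0,[0,0,0],-0.04]
    - [0.0,[0,0,0],-0.03]
    - [0.0,[0,0,0],0]
    - [0.06,[0,0,0],0]
    - [0.06,[0,0,0],0]
    - [0.06,[0,0,0],0]
    - [0.06,[0,0,0],0]
    - [0.06,[0,0,0.01],0]
    - [0.06,[0,0,0.02],0]
    - [0.08,[0,0,0.03],0]
    - [0.08,[0,0,0.03],0]
    - [0.08,[0,0,0.03],0]

```text
t: 7.88
eef_pos: [458.1, -32.6, 185.0]
eef_rot: [-2.075, -2.356, 0.004]
force: [1.0, 0.6, 0.0]
gripper_width: 72.9
gripper_force: 0.0
```

Request:
drive_tool:
  deltas:
    - [0.0912,[0.0,0.03,0.02],0]
    - [0.0912,[0.0,0.04,0],0]
    - [0.0912,[0.0,0.04,0],0]
    - [0.0912,[0.0,0.04,0],0]
    - [0.0912,[0,0.008,0],0]
    - [0.0912,[0,0,0],0]

```text
t: 8.38
eef_pos: [458.7, 127.2, 203.8]
eef_rot: [-2.071, -2.361, 0.003]
force: [-0.4, -1.0, 0.3]
gripper_width: 91.3
gripper_force: 0.0
```

```bash
python3 - <<'E'
from h import *
o=get_obs();print(o["t"],o["eef_pos"],o["qpos"]);R=Ro.from_rotvec(o["eef_rot"]).as_matrix();print(np.arctan2(R[1,1],R[0,1]))
f=cam("top");cv2.imwrite("pics/c3.png",cv2.resize(f["frame"][155:295,170:370],None,fx=4,fy=4,interpolation=cv2.INTER_CUBIC)[:,:,::-1])
f=cam("wrist");save(f,"w2.png")
E
```

```text
8.3833 [458.6597943  127.23345279 203.77635449] [ 2.46569497e-01  1.55314363e-01  1.75344863e+00 -1.87946802e-04
  1.23494081e+00  1.16125237e-01]
0.130505953344827
```

View pics/c3.png

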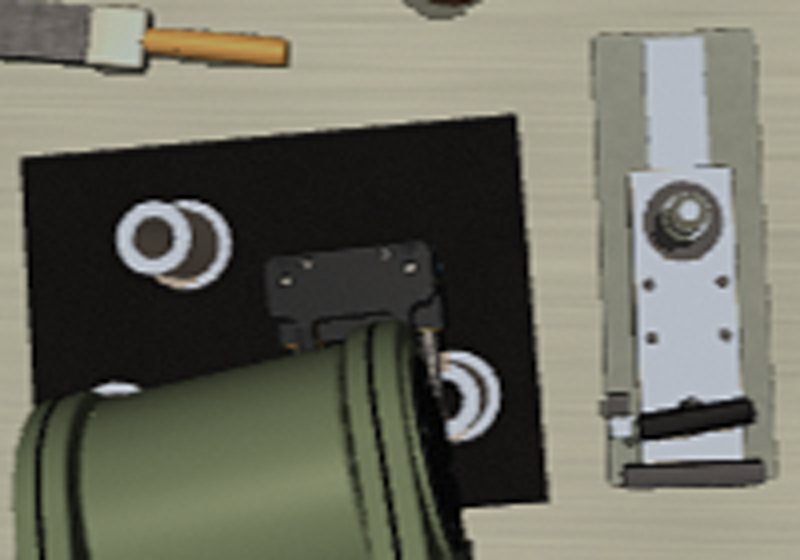

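View pics/w2.png

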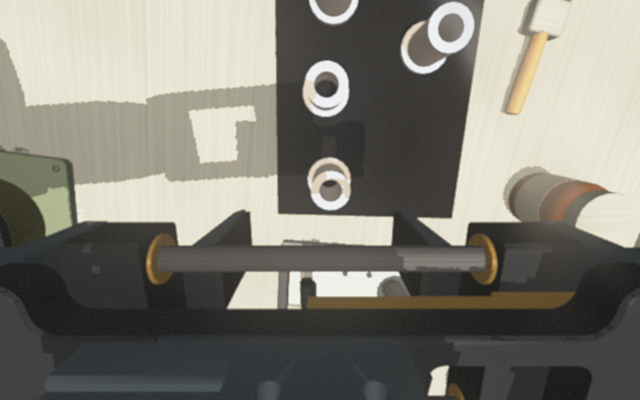

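The block sits at the stop and the bar lies across the rail at crop (695,418), with the tongue behind the keeper. The pin tip is at (686,208), and the sleeves have not moved. Next I calculate the pin position and check the wrist projections.

```bash
cat > w.py <<'E'
from h import *
import sys
# refine sleeve-top centres seen by wrist camera: white ring's dark hole nearest the prediction
def holes(f,g,z=80):
    p=proj(f,[g[0],g[1],z]);im=f["frame"].min(2);out=[]
    s=np.linalg.norm(proj(f,[g[0]+10,g[1],z])-p)/10
    for th in range(60,220,8):
        cs,h=cv2.findContours((im>th).astype(np.uint8)*255,cv2.RETR_CCOMP,cv2.CHAIN_APPROX_NONE)
        if h is None: continue
        for c,hh in zip(cs,h[0]):
            if len(c)<15: continue
            (u,v),ax,_=cv2.fitEllipse(c)
            if np.hypot(u-p[0],v-p[1])<25*s:
                out.append((hh[3]>=0,u,v,ax[0]/s,ax[1]/s,th,ray(f,u,v,z)[:2].round(1)))
    return p,s,out
E
python3 - <<'E'
from w import *
f=cam("top");print("pin",ray(f,170+686.5/4-.5,155+208.5/4-.5,119))
f=cam("wrist");p,s,o=holes(f,(471.2,125.2));print(p,s)
for x in o: print(*[np.round(y,1) for y in x])
E
```

```text
pin [587.71279938 -22.81283194 119.        ]
[333.00932469 187.05204015] 0.8543521409354972Traceback (most recent call last):
    return bound(*args, **kwds)
numpy._core._exceptions._UFuncOutputCastingError: Cannot cast ufunc 'multiply' output from dtype('float64') to dtype('bool') with casting rule 'same_kind'

During handling of the above exception, another exception occurred:

Traceback (most recent call last):
numpy._core._exceptions._UFuncOutputCastingError: Cannot cast ufunc 'multiply' output from dtype('float64') to dtype('bool') with casting rule 'same_kind'
```

```bash
python3 - <<'E'
from w import *
f=cam("wrist");p,s,o=holes(f,(471.2,125.2));print(p,s)
for x in o: print(x[0],np.round(x[1:6],1),x[6])
E
```

```text
[332.83436158 186.86916527] 0.8541646712137572
True [351.6 184.    3.6   8.6  60. ] [492.5 131.3]
True [329.  182.    7.   14.7  60. ] [466.  130.3]
False [328.8 182.3  52.8  64.6  68. ] [465.8 130. ]
True [328.8 182.1   7.6  15.6  68. ] [465.8 130.2]
False [328.8 182.1  52.1  64.1  76. ] [465.8 130.2]
True [329.  182.3   8.3  16.3  76. ] [466. 130.]
False [328.9 182.1  51.6  63.8  84. ] [465.9 130.2]
True [328.8 182.4   8.5  17.2  84. ] [465.8 129.9]
False [328.9 182.2  51.4  63.3  92. ] [465.9 130.2]
True [329.  182.3   9.3  18.2  92. ] [466.1 130. ]
False [328.9 182.2  51.   63.1 100. ] [465.9 130.2]
True [329.9 182.7  10.5  21.4 100. ] [467.1 129.7]
False [328.9 182.1  50.7  62.5 108. ] [465.9 130.2]
True [329.9 187.4  22.4  23.5 108. ] [467.9 124.2]
False [328.8 182.1  50.3  62.4 116. ] [465.8 130.2]
True [329.8 188.4  24.8  25.6 116. ] [468.  122.9]
True [327.3 170.5  17.7  30.7 116. ] [462.3 143.5]
False [328.9 182.1  50.1  62.2 124. ] [465.8 130.3]
True [329.8 188.4  24.9  26.  124. ] [468.  122.9]
True [327.5 171.1  20.4  31.4 124. ] [462.6 142.9]
False [328.8 182.1  49.6  6
[... 765 characters left out ...]
.8  60.5 172. ] [465.8 130. ]
True [329.6 188.4  26.5  28.8 172. ] [467.7 122.9]
True [327.8 173.3  28.3  37.1 172. ] [463.3 140.4]
False [328.8 182.3  47.2  60.3 180. ] [465.9 130. ]
True [329.8 188.4  26.8  29.6 180. ] [467.9 123. ]
True [327.9 174.2  30.7  38.8 180. ] [463.5 139.4]
False [328.9 183.6  45.2  57.8 188. ] [466.2 128.5]
True [329.5 188.2  27.1  31.3 188. ] [467.6 123.1]
False [328.8 198.6  19.7  38.1 196. ] [468.3 110.6]
False [333.7 174.4   9.6  26.8 196. ] [470.2 139.9]
False [328.8 198.5  19.7  37.7 204. ] [468.4 110.6]
False [333.5 174.3   9.4  25.8 204. ] [469.9 140. ]
False [328.8 198.9  18.6  37.2 212. ] [468.4 110.3]
False [333.4 174.4   9.3  25.7 212. ] [469.9 139.9]
```

Request:
drive_tool:
  deltas:
    - [0.0912,[0.0093,-0.0044,-0.02],-0.08]
    - [0.0912,[0,0,-0.03],0]
    - [0.0912,[0,0,-0.03],0]
    - [0.0912,[0,0,-0.03],0]
    - [0.0912,[0,0,-0.03],0]
    - [0.0912,[0,0,-0.02],0]
    - [0.03,[0,0,0],0]
    - [0.03,[0,0,0],0]
    - [0.03,[0,0,0],0]
    - [0.03,[0,0,0],0]
    - [0.03,[0,0,0],0]
    - [0.03,[0,0,0],0]

```text
t: 9.63
eef_pos: [469.7, 121.3, 45.6]
eef_rot: [2.169, 2.271, 0.003]
force: [-0.1, -0.1, -0.7]
gripper_width: 54.0
gripper_force: 0.0
```

Request:
drive_tool:
  deltas:
    - [0.03,[0,0,0],0]
    - [0.03,[0,0,0],0]
    - [0.03,[0,0,0],0]
    - [0.03,[0,0,0.005],0]
    - [0.03,[0,0,0.03],0]
    - [0.03,[0,0,0.03],0]
    - [0.03,[0,0,0.03],0]
    - [0.03,[0,0,0.03],0]
    - [0.03,[0,0,0.02],0]
    - [0.03,[0,0,0],0]

```text
t: 10.47
eef_pos: [471.5, 121.9, 193.7]
eef_rot: [2.166, 2.268, 0.012]
force: [0.6, 0.4, -1.2]
gripper_width: 45.2
gripper_force: 30.0
```

Request:
drive_tool:
  deltas:
    - [0.03,[0.023,-0.03,0],0]
    - [0.03,[0.023,-0.03,0],0]
    - [0.03,[0.023,-0.03,0],0]
    - [0.03,[0.023,-0.03,0],0]
    - [0.03,[0.022,-0.0285,0],0]
    - [0.03,[0,0,0],0]
    - [0.03,[0,0,0],0]
    - [0.03,[0,0,0],0]

```text
t: 11.13
eef_pos: [581.7, -27.1, 187.6]
eef_rot: [-2.168, -2.269, 0.003]
force: [0.3, 0.2, -1.5]
gripper_width: 45.6
gripper_force: 30.0
```

```bash
python3 - <<'E'
from h import *
o=get_obs();print(o["t"],o["eef_pos"],o["gripper_width"],o["force"])
f=cam("wrist");a=f["frame"]
s=cam("scene");print(proj(s,[585,-25.5,119]),proj(s,[585,-25.5,35]))
c=cv2.resize(s["frame"][130:280,220:380],None,fx=3,fy=3)
a=np.vstack([c,np.zeros((10,480,3),np.uint8)])[:,:,::-1]
cv2.imwrite("pics/s4.png",a)
E
```

```text
11.1333 [581.67027857 -27.09726185 187.61159418] 45.56054675327983 [ 0.30719256  0.20005649 -1.48473327]
[300.62464319 202.26463258] [301.42656422 217.65385909]
```

View pics/s4.png

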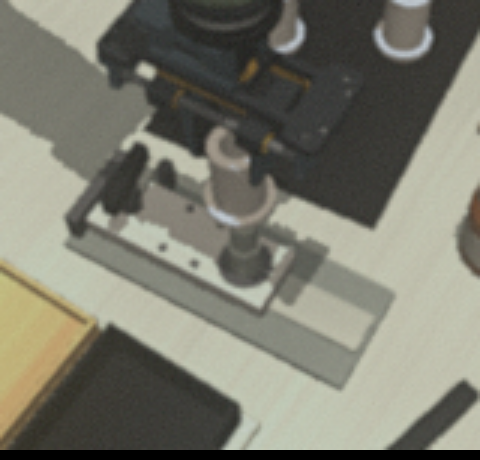

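The scene crop shows the sleeve held upright over the pin, flange near (238,205) and pin foot near (243,260). I nudge +x and lower it.

Request:
drive_tool:
  deltas:
    - [0.03,[0.0035,0,-0.01],0]
    - [0.03,[0,0,-0.01],0]
    - [0.03,[0,0,-0.01],0]
    - [0.03,[0,0,-0.008],0]
    - [0.03,[0,0,0],0]

```text
t: 11.65
eef_pos: [584.6, -26.9, 148.7]
eef_rot: [-2.167, -2.27, 0.005]
force: [-0.8, 0.1, -1.3]
gripper_width: 45.4
gripper_force: 30.0
```

Request:
drive_tool:
  deltas:
    - [0.03,[0,0,-0.006],0]
    - [0.03,[0,0,-0.006],0]
    - [0.03,[0,0,-0.006],0]
    - [0.03,[0,0,0],0]
    - [0.03,[0,0,0],0]

```text
t: 12.07
eef_pos: [586.0, -27.3, 132.9]
eef_rot: [-2.169, -2.271, 0.001]
force: [-1.9, -0.0, -2.8]
gripper_width: 45.2
gripper_force: 30.0
```

Request:
drive_tool:
  deltas:
    - [0.03,[0,0,-0.005],0]
    - [0.03,[0,0,-0.005],0]
    - [0.03,[0,0,-0.002],0]
    - [0.03,[0,0,0],0]
    - [0.03,[0,0,0],0]

```text
t: 12.48
eef_pos: [586.3, -27.3, 121.1]
eef_rot: [-2.169, -2.272, 0.0]
force: [-0.8, -0.5, -2.2]
gripper_width: 45.7
gripper_force: 30.0
```

Request:
drive_tool:
  deltas:
    - [0.03,[0,0,-0.002],0]
    - [0.03,[0,0,-0.002],0]
    - [0.03,[0,0,-0.001],0]
    - [0.03,[0,0,0],0]
    - [0.03,[0,0,0],0]

```text
t: 12.9
eef_pos: [586.6, -27.4, 117.1]
eef_rot: [2.169, 2.271, 0.001]
force: [-3.4, -1.2, 4.0]
gripper_width: 45.6
gripper_force: 30.0
```

Request:
drive_tool:
  deltas:
    - [0.075,[0,0,0],0]
    - [0.075,[0,0,0],0]
    - [0.075,[0,0,0],0]
    - [0.075,[0,0,0],0]
    - [0.075,[0,0,0],0]
    - [0.075,[0,0,0],0]

```text
t: 13.4
eef_pos: [586.6, -27.3, 116.4]
eef_rot: [2.17, 2.272, 0.0]
force: [0.2, 0.9, 0.1]
gripper_width: 74.9
gripper_force: 0.0
```

```bash
python3 - <<'E'
from h import *
o=get_obs();print(o["t"],o["eef_pos"],o["gripper_width"],o["force"])
s=cam("scene");c=cv2.resize(s["frame"][150:280,230:350],None,fx=4,fy=4,interpolation=cv2.INTER_CUBIC)
for z in (35,43,74,82,115,154): print(z,(proj(s,[586,-27,z])-[230,150])*4)
cv2.imwrite("pics/s5.png",c[:,:,::-1])
E
```

```text
13.4 [586.621574   -27.31592964 116.39287622] 74.92492668401759 [0.17509647 0.94204378 0.07948817]
35 [285.70398073 272.93206638]
43 [285.417396   267.44798809]
74 [284.27012947 245.49392446]
82 [283.96419582 239.63958567]
115 [282.65673225 214.6199955 ]
154 [281.01026918 183.11331915]
```

View pics/s5.png

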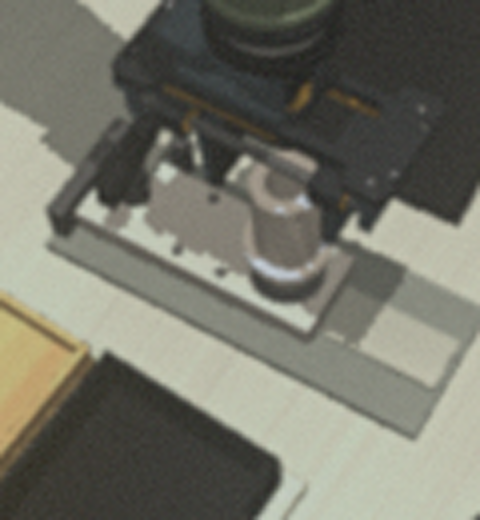

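The crop shows the sleeve's top at (285,182), matching the predicted z=154 (y=183), with dark pin visible under the flange. It rests on the step, so this one is sound. I regrip and lift.

Request:
drive_tool:
  deltas:
    - [0.03,[-0.001,0,0.002],0]
    - [0.03,[0,0,0],0]
    - [0.03,[0,0,0],0]
    - [0.03,[0,0,0],0]
    - [0.03,[0,0,0],0]
    - [0.03,[0,0,0],0]
    - [0.03,[0,0,0.004],0]
    - [0.03,[0,0,0.01],0]
    - [0.03,[0,0,0.02],0]
    - [0.03,[0,0,0.02],0]
    - [0.03,[0,0,0.02],0]
    - [0.03,[0,0,0],0]

```text
t: 14.45
eef_pos: [587.9, -27.5, 197.4]
eef_rot: [2.165, 2.267, 0.009]
force: [1.2, 0.6, -0.7]
gripper_width: 45.3
gripper_force: 30.0
```

Request:
drive_tool:
  deltas:
    - [0.03,[-0.0255,-0.028,0],0]
    - [0.03,[-0.0255,-0.028,0],0]
    - [0.03,[-0.0255,-0.028,0],0]
    - [0.03,[-0.0255,-0.028,0],0]
    - [0.03,[-0.0255,-0.028,0],0]
    - [0.03,[-0.0255,-0.028,0],0]
    - [0.03,[0,0,-0.03],0]
    - [0.03,[0,0,-0.03],0]
    - [0.03,[0,0,-0.03],0]
    - [0.03,[0,0,-0.015],0]
    - [0.03,[0,0,0],0]
    - [0.03,[0,0,0],0]

```text
t: 15.45
eef_pos: [431.7, -195.0, 86.8]
eef_rot: [-2.168, -2.27, 0.001]
force: [0.5, 0.3, -1.5]
gripper_width: 45.7
gripper_force: 30.0
```

Request:
drive_tool:
  deltas:
    - [0.03,[0.002,0,-0.01],0]
    - [0.03,[0,0,-0.008],0]
    - [0.03,[0,0,-0.002],0]
    - [0.03,[0,0,-0.002],0]
    - [0.03,[0,0,0],0]
    - [0.03,[0,0,0],0]

```text
t: 15.95
eef_pos: [434.6, -195.4, 65.7]
eef_rot: [2.169, 2.272, 0.0]
force: [0.5, 0.9, -1.5]
gripper_width: 45.5
gripper_force: 30.0
```

Request:
drive_tool:
  deltas:
    - [0.03,[0,0,-0.002],0]
    - [0.03,[0,0,-0.002],0]
    - [0.03,[0,0,0],0]
    - [0.03,[0,0,0],0]

```text
t: 16.28
eef_pos: [435.2, -195.8, 62.7]
eef_rot: [2.168, 2.27, 0.001]
force: [-0.3, 1.7, 6.6]
gripper_width: 45.0
gripper_force: 30.0
```

Request:
drive_tool:
  deltas:
    - [0.07,[0,0,0],0]
    - [0.07,[0,0,0],0]
    - [0.07,[0,0,0],0]
    - [0.08,[0,0,0.002],0]
    - [0.08,[0,0,0.02],0]
    - [0.0912,[0,0,0.03],0]
    - [0.0912,[0,0,0.04],0]
    - [0.0912,[0,0,0.04],0]
    - [0.0912,[0.001,0.039,0],0]
    - [0.0912,[0.001,0.039,0],0]
    - [0.0912,[0.001,0.039,0],0]
    - [0.0912,[0.001,0.039,0],0]

```text
t: 17.28
eef_pos: [438.1, -38.0, 193.8]
eef_rot: [2.171, 2.27, 0.001]
force: [0.7, 0.3, 0.8]
gripper_width: 91.1
gripper_force: 0.0
```

Request:
drive_tool:
  deltas:
    - [0.0912,[0.001,0.039,0],0]
    - [0.0912,[0.001,0.039,0],0]
    - [0.0912,[0.001,0.039,0],0]
    - [0.0912,[0.001,0.039,0],0]
    - [0.0912,[0.001,0.039,0],0]
    - [0.0912,[0.001,0.039,0],0]
    - [0.0912,[0.001,0.039,0],0]
    - [0.0912,[0,0,0],0]
    - [0.0912,[0,0,0],0]

```text
t: 18.03
eef_pos: [445.0, 235.2, 193.1]
eef_rot: [2.165, 2.276, -0.001]
force: [0.3, -0.3, -0.2]
gripper_width: 91.8
gripper_force: 0.0
```

```bash
cat >> w.py <<'E'
def look(g):
    o=get_obs();print(o["t"],o["eef_pos"].round(1))
    f=cam("wrist");p,s,r=holes(f,g)
    for x in r:
        if x[0] and 23<x[3]<30 and 23<x[4]<32 and x[5] in(124,140,156,172): print(np.round(x[1:6],1),x[6])
    return f
E
python3 - <<'E'
from w import *
f=look((448,235.5));save(f,"w3.png")
t=cam("top");save(t,"t3.png")
E
```

```text
18.0333 [445.  235.2 193.1]
[325.2 187.7  25.8  26.4 124. ] [447.9 236.3]
[325.  187.7  26.3  27.3 140. ] [447.7 236.3]
[325.2 187.8  26.9  28.3 156. ] [447.9 236.2]
[325.  187.7  27.7  29.2 172. ] [447.7 236.3]
```

Request:
drive_tool:
  deltas:
    - [0.0912,[0.003,0.001,-0.03],0]
    - [0.0912,[0,0,-0.03],0]
    - [0.0912,[0,0,-0.03],0]
    - [0.0912,[0,0,-0.03],0]
    - [0.0912,[0,0,-0.02],0]
    - [0.08,[0,0,-0.008],0]
    - [0.03,[0,0,0],0]
    - [0.03,[0,0,0],0]
    - [0.03,[0,0,0],0]
    - [0.03,[0,0,0],0]
    - [0.03,[0,0,0],0]
    - [0.03,[0,0,0],0]

```text
t: 19.13
eef_pos: [448.9, 234.9, 46.4]
eef_rot: [2.169, 2.272, 0.003]
force: [0.4, -0.2, 0.1]
gripper_width: 47.5
gripper_force: 0.1
```

Request:
drive_tool:
  deltas:
    - [0.03,[0,0,0],0]
    - [0.03,[0,0,0],0]
    - [0.03,[0,0,0],0]
    - [0.03,[0,0,0.005],0]
    - [0.03,[0,0,0.03],0]
    - [0.03,[0,0,0.03],0]
    - [0.03,[0,0,0.03],0]
    - [0.03,[0,0,0.03],0]
    - [0.03,[0,0,0.02],0]
    - [0.03,[0,0,0],0]
    - [0.03,[0,0,0],0]

```text
t: 20.05
eef_pos: [448.3, 234.7, 190.7]
eef_rot: [2.17, 2.272, 0.001]
force: [-0.0, -0.6, -2.1]
gripper_width: 45.2
gripper_force: 30.0
```

Request:
drive_tool:
  deltas:
    - [0.03,[0.0195,-0.0374,0],0]
    - [0.03,[0.0195,-0.0374,0],0]
    - [0.03,[0.0195,-0.0374,0],0]
    - [0.03,[0.0195,-0.0374,0],0]
    - [0.03,[0.0195,-0.0374,0],0]
    - [0.03,[0.0195,-0.0374,0],0]
    - [0.03,[0.0195,-0.0374,0],0]
    - [0.03,[0,0,0],0]
    - [0.03,[0,0,-0.01],0]
    - [0.03,[0,0,-0.01],0]
    - [0.03,[0,0,0],0]
    - [0.03,[0,0,0],0]

```text
t: 21.05
eef_pos: [581.5, -22.5, 168.5]
eef_rot: [-2.165, -2.271, 0.004]
force: [-0.4, 0.6, -1.2]
gripper_width: 45.1
gripper_force: 30.0
```

Request:
drive_tool:
  deltas:
    - [0.03,[0.0035,-0.0045,0],0]
    - [0.03,[0,0,0],0]
    - [0.03,[0,0,-0.008],0]
    - [0.03,[0,0,-0.008],0]
    - [0.03,[0,0,-0.008],0]
    - [0.03,[0,0,-0.008],0]
    - [0.03,[0,0,0],0]

```text
t: 21.63
eef_pos: [585.2, -28.3, 136.0]
eef_rot: [-2.167, -2.27, 0.004]
force: [-0.6, -0.3, -1.7]
gripper_width: 45.7
gripper_force: 30.0
```

Request:
drive_tool:
  deltas:
    - [0.03,[0,0.001,-0.006],0]
    - [0.03,[0,0,-0.006],0]
    - [0.03,[0,0,-0.003],0]
    - [0.03,[0,0,-0.002],0]
    - [0.03,[0,0,-0.002],0]
    - [0.03,[0,0,0],0]
    - [0.03,[0,0,0],0]

```text
t: 22.22
eef_pos: [586.9, -27.5, 119.6]
eef_rot: [2.17, 2.272, 0.0]
force: [0.1, -0.1, -1.5]
gripper_width: 45.1
gripper_force: 30.0
```

Request:
drive_tool:
  deltas:
    - [0.03,[-0.001,0,-0.002],0]
    - [0.03,[0,0,-0.002],0]
    - [0.03,[0,0,-0.002],0]
    - [0.03,[0,0,0],0]
    - [0.03,[0,0,0],0]

```text
t: 22.63
eef_pos: [585.6, -27.4, 113.3]
eef_rot: [-2.17, -2.272, 0.0]
force: [-0.0, -0.9, -1.2]
gripper_width: 45.5
gripper_force: 30.0
```

Request:
drive_tool:
  deltas:
    - [0.03,[0,0,-0.006],0]
    - [0.03,[0,0,-0.006],0]
    - [0.03,[0,0,-0.006],0]
    - [0.03,[0,0,-0.006],0]
    - [0.03,[0,0,-0.005],0]
    - [0.03,[0,0,0],0]
    - [0.03,[0,0,0],0]

```text
t: 23.22
eef_pos: [585.5, -27.4, 84.0]
eef_rot: [-2.169, -2.271, 0.001]
force: [-0.3, -0.2, -1.3]
gripper_width: 45.1
gripper_force: 30.0
```

Request:
drive_tool:
  deltas:
    - [0.075,[0,0,0],0]
    - [0.075,[0,0,0],0]
    - [0.075,[0,0,0],0]
    - [0.075,[0,0,0],0]
    - [0.075,[0,0,0],0]
    - [0.075,[0,0,0],0]

```text
t: 23.72
eef_pos: [585.9, -27.5, 84.7]
eef_rot: [2.169, 2.272, 0.001]
force: [0.1, 0.9, -0.2]
gripper_width: 74.9
gripper_force: 0.0
```

```bash
python3 - <<'E'
from h import *
o=get_obs();print(o["t"],o["eef_pos"],o["gripper_width"],o["force"])
s=cam("scene");c=cv2.resize(s["frame"][150:280,230:350],None,fx=4,fy=4,interpolation=cv2.INTER_CUBIC)
cv2.imwrite("pics/s6.png",c[:,:,::-1])
E
```

```text
23.7167 [585.9187408  -27.46811265  84.72632135] 74.88754069107941 [ 0.1113535   0.86600822 -0.21162873]
```

View pics/s6.png

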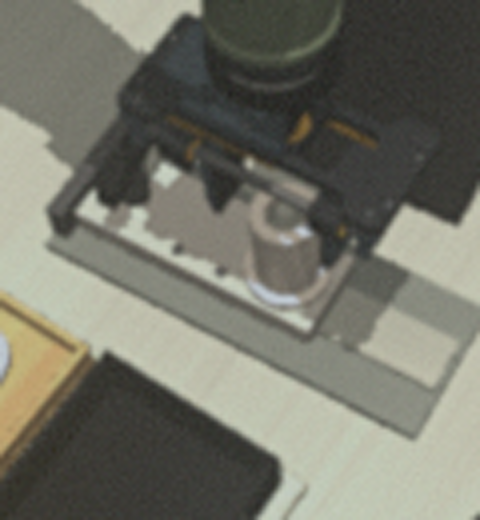

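The crop shows the sleeve's top at (287,212), matching the predicted z=115 (y=215), and its flange lies on the block. This one is worn, so I regrip it and take it to the crate.

Request:
drive_tool:
  deltas:
    - [0.075,[0,0,-0.004],0]
    - [0.03,[0,0,0],0]
    - [0.03,[0,0,0],0]
    - [0.03,[0,0,0],0]
    - [0.03,[0,0,0],0]
    - [0.03,[0,0,0],0]
    - [0.03,[0,0,0],0]
    - [0.03,[0,0,0.005],0]
    - [0.03,[0,0,0.02],0]
    - [0.03,[0,0,0.03],0]
    - [0.03,[0,0,0.03],0]
    - [0.03,[0,0,0],0]

```text
t: 24.77
eef_pos: [589.5, -27.7, 172.0]
eef_rot: [2.164, 2.265, 0.012]
force: [0.8, -0.6, -0.3]
gripper_width: 45.1
gripper_force: 30.0
```

Request:
drive_tool:
  deltas:
    - [0.03,[0,0,0.02],0]
    - [0.03,[0,0,0.01],0]
    - [0.03,[0,-0.035,0],0]
    - [0.03,[0,-0.035,0],0]
    - [0.03,[0,-0.035,0],0]
    - [0.03,[0,-0.035,0],0]
    - [0.03,[0,-0.03,0],0]
    - [0.03,[0,0,0],0]
    - [0.03,[0,0,-0.03],0]
    - [0.03,[0,0,-0.03],0]
    - [0.03,[0,0,-0.03],0]
    - [0.03,[0,0,0],0]

```text
t: 25.77
eef_pos: [581.1, -195.6, 99.0]
eef_rot: [-2.161, -2.263, 0.008]
force: [-1.9, 1.3, -1.9]
gripper_width: 45.5
gripper_force: 30.0
```

Request:
drive_tool:
  deltas:
    - [0.03,[0.004,-0.002,-0.01],0]
    - [0.03,[0,0,-0.01],0]
    - [0.03,[0,0,-0.007],0]
    - [0.03,[0,0,-0.002],0]
    - [0.03,[0,0,0],0]
    - [0.03,[0,0,0],0]

```text
t: 26.27
eef_pos: [590.2, -199.5, 77.2]
eef_rot: [2.169, 2.271, 0.001]
force: [0.9, -0.3, -2.1]
gripper_width: 44.7
gripper_force: 30.0
```

Request:
drive_tool:
  deltas:
    - [0.03,[0,0,-0.005],0]
    - [0.03,[0,0,-0.004],0]
    - [0.03,[0,0,-0.002],0]
    - [0.03,[0,0,-0.002],0]
    - [0.03,[0,0,0],0]
    - [0.03,[0,0,0],0]

```text
t: 26.77
eef_pos: [589.7, -199.4, 63.5]
eef_rot: [2.17, 2.272, 0.0]
force: [-0.3, 0.8, 0.3]
gripper_width: 45.1
gripper_force: 30.0
```

Request:
drive_tool:
  deltas:
    - [0.07,[0,0,-0.001],0]
    - [0.07,[0,0,0],0]
    - [0.07,[0,0,0],0]
    - [0.08,[0,0,0.002],0]
    - [0.08,[0,0,0.02],0]
    - [0.0912,[0,0,0.03],0]
    - [0.0912,[0,0,0.04],0]
    - [0.0912,[0,0,0.04],0]
    - [0.0912,[-0.0105,0.039,0],0]
    - [0.0912,[-0.0105,0.039,0],0]
    - [0.0912,[-0.0105,0.039,0],0]
    - [0.0912,[-0.0105,0.039,0],0]

```text
t: 27.77
eef_pos: [547.2, -42.2, 195.0]
eef_rot: [2.171, 2.27, 0.001]
force: [1.1, 1.0, 0.1]
gripper_width: 91.4
gripper_force: 0.0
```

Request:
drive_tool:
  deltas:
    - [0.0912,[-0.0105,0.039,0],0]
    - [0.0912,[-0.0105,0.039,0],0]
    - [0.0912,[-0.0105,0.039,0],0]
    - [0.0912,[-0.0105,0.039,0],0]
    - [0.0912,[-0.0105,0.039,0],0]
    - [0.0912,[-0.0105,0.039,0],0]
    - [0.0912,[-0.0105,0.039,0],0]
    - [0.0912,[-0.0105,0.039,0],0]
    - [0.0912,[-0.0105,0.039,0],0]
    - [0.0912,[-0.0105,0.039,0],0]
    - [0.0912,[0,0,0],0]
    - [0.0912,[0,0,0],0]

```text
t: 28.77
eef_pos: [442.0, 348.2, 194.3]
eef_rot: [2.165, 2.276, -0.0]
force: [-0.4, -0.3, -0.1]
gripper_width: 91.1
gripper_force: 0.0
```

```bash
python3 - <<'E'
from w import *
f=look((442,347));save(f,"w4.png")
E
```

```text
28.7667 [442.  348.2 194.3]
[323.4 189.6  25.5  26.4 124. ] [443.1 346.8]
[323.2 189.6  25.9  27.3 140. ] [442.9 346.7]
[323.3 189.6  26.4  28.4 156. ] [443.  346.8]
[323.2 189.5  27.1  29.4 172. ] [442.9 347. ]
```

Request:
drive_tool:
  deltas:
    - [0.0912,[0.001,0,-0.03],0]
    - [0.0912,[0,0,-0.03],0]
    - [0.0912,[0,0,-0.03],0]
    - [0.0912,[0,0,-0.03],0]
    - [0.0912,[0,0,-0.02],0]
    - [0.08,[0,0,-0.009],0]
    - [0.03,[0,0,0],0]
    - [0.03,[0,0,0],0]
    - [0.03,[0,0,0],0]
    - [0.03,[0,0,0],0]
    - [0.03,[0,0,0],0]
    - [0.03,[0,0,0],0]

```text
t: 29.82
eef_pos: [444.2, 346.9, 46.5]
eef_rot: [2.169, 2.272, 0.003]
force: [0.3, -0.8, -0.7]
gripper_width: 47.6
gripper_force: 0.0
```

Request:
drive_tool:
  deltas:
    - [0.03,[0,0,0],0]
    - [0.03,[0,0,0],0]
    - [0.03,[0,0,0],0]
    - [0.03,[0,0,0.005],0]
    - [0.03,[0,0,0.03],0]
    - [0.03,[0,0,0.03],0]
    - [0.03,[0,0,0.03],0]
    - [0.03,[0,0,0.03],0]
    - [0.03,[0,0,0.02],0]
    - [0.03,[0,0,0],0]
    - [0.03,[0,0,0],0]

```text
t: 30.73
eef_pos: [443.8, 346.7, 190.9]
eef_rot: [2.17, 2.272, 0.002]
force: [-1.1, -0.7, -2.4]
gripper_width: 45.1
gripper_force: 30.0
```

Request:
drive_tool:
  deltas:
    - [0.03,[0.0142,-0.0373,0],0]
    - [0.03,[0.0142,-0.0373,0],0]
    - [0.03,[0.0142,-0.0373,0],0]
    - [0.03,[0.0142,-0.0373,0],0]
    - [0.03,[0.0142,-0.0373,0],0]
    - [0.03,[0.0142,-0.0373,0],0]
    - [0.03,[0.0142,-0.0373,0],0]
    - [0.03,[0.0142,-0.0373,0],0]
    - [0.03,[0.0142,-0.0373,0],0]
    - [0.03,[0.0142,-0.0373,0],0]
    - [0.03,[0,0,0],0]
    - [0.03,[0,0,0],0]

```text
t: 31.73
eef_pos: [584.8, -28.3, 187.6]
eef_rot: [-2.171, -2.265, 0.005]
force: [0.1, 0.4, -1.2]
gripper_width: 44.4
gripper_force: 30.0
```

Request:
drive_tool:
  deltas:
    - [0.03,[0,0,-0.01],0]
    - [0.03,[0,0,-0.005],0]
    - [0.03,[0,0,0],0]
    - [0.03,[0,0,0],0]

```text
t: 32.07
eef_pos: [584.8, -25.2, 174.5]
eef_rot: [-2.166, -2.273, 0.002]
force: [-0.5, 0.2, -0.8]
gripper_width: 44.2
gripper_force: 30.0
```

Request:
drive_tool:
  deltas:
    - [0.03,[0,-0.0005,-0.008],0]
    - [0.03,[0,0,-0.008],0]
    - [0.03,[0,0,-0.008],0]
    - [0.03,[0,0,-0.008],0]
    - [0.03,[0,0,-0.006],0]
    - [0.03,[0,0,0],0]
    - [0.03,[0,0,0],0]

```text
t: 32.65
eef_pos: [585.5, -27.0, 136.9]
eef_rot: [-2.169, -2.271, 0.001]
force: [-0.3, 0.7, -1.7]
gripper_width: 44.4
gripper_force: 30.0
```

Request:
drive_tool:
  deltas:
    - [0.03,[0,0,-0.006],0]
    - [0.03,[0,0,-0.006],0]
    - [0.03,[0,0,-0.002],0]
    - [0.03,[0,0,0],0]
    - [0.03,[0,0,0],0]

```text
t: 33.07
eef_pos: [585.8, -27.0, 123.4]
eef_rot: [2.17, 2.272, -0.0]
force: [-0.5, -0.3, -0.8]
gripper_width: 44.6
gripper_force: 30.0
```

Request:
drive_tool:
  deltas:
    - [0.03,[0,0,-0.002],0]
    - [0.03,[0,0,-0.002],0]
    - [0.03,[0,0,-0.002],0]
    - [0.03,[0,0,-0.002],0]
    - [0.03,[0,0,0],0]
    - [0.03,[0,0,0],0]

```text
t: 33.57
eef_pos: [586.2, -27.1, 117.2]
eef_rot: [2.169, 2.271, 0.002]
force: [-2.0, -1.1, 7.3]
gripper_width: 44.4
gripper_force: 30.0
```

Request:
drive_tool:
  deltas:
    - [0.075,[0,0,0],0]
    - [0.075,[0,0,0],0]
    - [0.075,[0,0,0],0]
    - [0.075,[0,0,0],0]
    - [0.075,[0,0,0],0]
    - [0.075,[0,0,0],0]

```text
t: 34.07
eef_pos: [585.7, -26.9, 115.3]
eef_rot: [-2.17, -2.272, 0.0]
force: [-0.2, -0.4, -0.4]
gripper_width: 75.1
gripper_force: 0.0
```

```bash
python3 - <<'E'
from h import *
o=get_obs();print(o["t"],o["eef_pos"],o["gripper_width"],o["force"])
s=cam("scene");c=cv2.resize(s["frame"][150:280,230:350],None,fx=4,fy=4,interpolation=cv2.INTER_CUBIC)
cv2.imwrite("pics/s7.png",c[:,:,::-1])
E
```

```text
34.0667 [585.72253418 -26.9417904  115.27008199] 75.06140876663311 [-0.17482158 -0.39935188 -0.42059992]
```

View pics/s7.png

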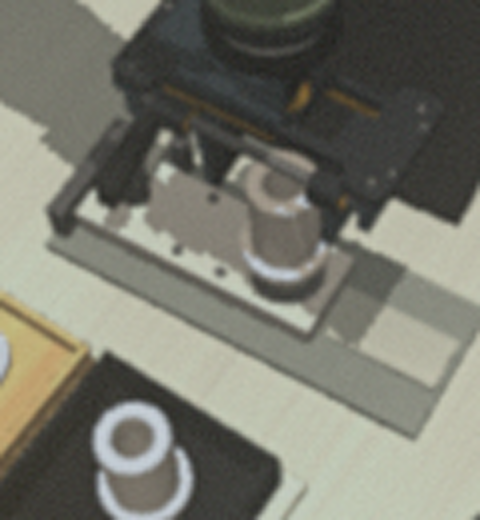

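The sleeve rests on the step with its top at about (283,183) and dark pin below the flange, so it is sound. The worn sleeve stands upright in the crate at (140,470). This one goes to the middle of the tray.

Request:
drive_tool:
  deltas:
    - [0.03,[0,0,0.003],0]
    - [0.03,[0,0,0],0]
    - [0.03,[0,0,0],0]
    - [0.03,[0,0,0],0]
    - [0.03,[0,0,0],0]
    - [0.03,[0,0,0],0]
    - [0.03,[0,0,0.004],0]
    - [0.03,[0,0,0.01],0]
    - [0.03,[0,0,0.02],0]
    - [0.03,[0,0,0.02],0]
    - [0.03,[0,0,0.02],0]
    - [0.03,[0,0,0],0]

```text
t: 35.12
eef_pos: [588.4, -27.1, 197.5]
eef_rot: [2.165, 2.267, 0.009]
force: [0.5, -0.1, -0.1]
gripper_width: 44.5
gripper_force: 30.0
```

Request:
drive_tool:
  deltas:
    - [0.03,[-0.0215,-0.0352,0],0]
    - [0.03,[-0.0215,-0.0352,0],0]
    - [0.03,[-0.0215,-0.0352,0],0]
    - [0.03,[-0.0215,-0.0352,0],0]
    - [0.03,[-0.0215,-0.0352,0],0]
    - [0.03,[-0.0215,-0.0352,0],0]
    - [0.03,[-0.0215,-0.0352,0],0]
    - [0.03,[0,0,0],0]
    - [0.03,[0,0,0],0]
    - [0.03,[0,0,-0.03],0]
    - [0.03,[0,0,-0.03],0]
    - [0.03,[0,0,0],0]

```text
t: 36.12
eef_pos: [432.3, -269.7, 127.4]
eef_rot: [-2.16, -2.265, 0.002]
force: [-0.8, 1.2, -2.2]
gripper_width: 44.6
gripper_force: 30.0
```

Request:
drive_tool:
  deltas:
    - [0.03,[0,-0.002,-0.02],0]
    - [0.03,[0,0,-0.015],0]
    - [0.03,[0,0,-0.008],0]
    - [0.03,[0,0,-0.003],0]
    - [0.03,[0,0,0],0]
    - [0.03,[0,0,0],0]

```text
t: 36.62
eef_pos: [436.2, -275.4, 87.5]
eef_rot: [2.168, 2.271, 0.001]
force: [-0.7, -0.1, 0.2]
gripper_width: 44.4
gripper_force: 30.0
```

Request:
drive_tool:
  deltas:
    - [0.03,[0,0,-0.008],0]
    - [0.03,[0,0,-0.008],0]
    - [0.03,[0,0,-0.003],0]
    - [0.03,[0,0,-0.002],0]
    - [0.03,[0,0,0],0]
    - [0.03,[0,0,0],0]

```text
t: 37.12
eef_pos: [435.3, -275.4, 65.4]
eef_rot: [-2.17, -2.272, -0.0]
force: [-0.3, -0.1, -1.4]
gripper_width: 44.6
gripper_force: 30.0
```

Request:
drive_tool:
  deltas:
    - [0.03,[0,0,-0.002],0]
    - [0.03,[0,0,-0.001],0]
    - [0.03,[0,0,0],0]
    - [0.03,[0,0,0],0]

```text
t: 37.45
eef_pos: [435.4, -275.4, 62.6]
eef_rot: [2.169, 2.272, 0.0]
force: [0.2, -0.1, -0.5]
gripper_width: 44.5
gripper_force: 30.0
```

Request:
drive_tool:
  deltas:
    - [0.03,[0,0,-0.002],0]
    - [0.03,[0,0,0],0]
    - [0.03,[0,0,0],0]

```text
t: 37.7
eef_pos: [435.8, -275.5, 62.4]
eef_rot: [2.168, 2.271, 0.001]
force: [-1.9, 2.2, 11.9]
gripper_width: 44.4
gripper_force: 30.0
```

Request:
drive_tool:
  deltas:
    - [0.07,[0,0,0],0]
    - [0.07,[0,0,0],0]
    - [0.07,[0,0,0],0]
    - [0.08,[0,0,0.003],0]
    - [0.08,[0,0,0.02],0]
    - [0.0912,[0,0,0.03],0]
    - [0.0912,[0,0,0.04],0]
    - [0.0912,[0,0,0.04],0]
    - [0.0912,[0.0086,0.0387,0],0]
    - [0.0912,[0.0086,0.0387,0],0]
    - [0.0912,[0.0086,0.0387,0],0]
    - [0.0912,[0.0086,0.0387,0],0]

```text
t: 38.7
eef_pos: [469.7, -119.2, 193.8]
eef_rot: [2.171, 2.27, 0.001]
force: [0.9, -0.3, -0.1]
gripper_width: 91.1
gripper_force: 0.0
```

Request:
drive_tool:
  deltas:
    - [0.0912,[0.0086,0.0387,0],0]
    - [0.0912,[0.0086,0.0387,0],0]
    - [0.0912,[0.0086,0.0387,0],0]
    - [0.0912,[0.0086,0.0387,0],0]
    - [0.0912,[0.0086,0.0387,0],0]
    - [0.0912,[0.0086,0.0387,0],0]
    - [0.0912,[0.0086,0.0387,0],0]
    - [0.0912,[0.0086,0.0387,0],0]
    - [0.0912,[0.0086,0.0387,0],0]
    - [0.0912,[0.0086,0.0387,0],0]
    - [0.0912,[0.0086,0.0387,0],0]
    - [0.0912,[0,0,0],0]

```text
t: 39.7
eef_pos: [565.0, 312.0, 192.2]
eef_rot: [-2.163, -2.276, -0.005]
force: [-0.6, -0.0, -0.6]
gripper_width: 90.9
gripper_force: 0.0
```

```bash
python3 - <<'E'
from w import *
f=look((564.3,305.1));save(f,"w5.png")
E
```

```text
39.7 [565.  312.  192.2]
```

Nothing was found near the expected spot, so this sleeve may have been knocked. I look at the wrist and top views.

```bash
python3 - <<'E'
from w import *
t=cam("top");
a=cv2.imread("pics/w5.png");b=t["frame"][150:300,160:380,::-1]
b=cv2.resize(b,(640,436))[:195]
cv2.imwrite("pics/m1.png",np.vstack([a,b]))
f=cam("wrist");print(proj(f,[564.3,305.1,80]))
E
```

```text
[322.9454527  189.60058889]
```

View pics/m1.png

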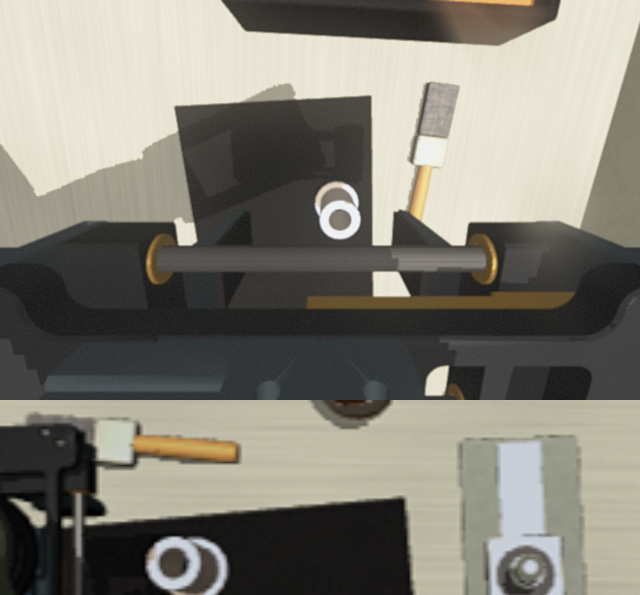

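The sleeve has been knocked: its hole is now at wrist pixel (340,220), not the predicted (323,190), and it is still upright.

```bash
python3 - <<'E'
from w import *
f=cam("wrist");g=ray(f,340,220,80);print(g,get_obs()["eef_pos"]);look(g[:2])
E
```

```text
[585.74382818 268.52994481  80.        ] [563.89638582 304.17350171 193.16775702]
39.9 [563.9 304.2 193.2]
[341.3 211.9  24.4  25.3 124. ] [586.7 277.5]
[341.2 211.9  25.3  26.1 140. ] [586.6 277.5]
[341.3 212.   25.7  26.7 156. ] [586.8 277.4]
[341.4 212.   25.9  27.2 172. ] [586.8 277.4]
```

Request:
drive_tool:
  deltas:
    - [0.0912,[0.0228,-0.026,0],0]
    - [0.0912,[0,0,0],0]
    - [0.0912,[0,0,0],0]

```text
t: 40.2
eef_pos: [587.7, 276.6, 193.8]
eef_rot: [2.174, 2.268, 0.0]
force: [-0.3, -0.2, 0.5]
gripper_width: 91.2
gripper_force: 0.0
```

```bash
python3 - <<'E'
from w import *
look((586.7,277.5))
E
```

```text
40.2 [587.7 276.6 193.8]
[321.4 187.2  25.5  26.3 124. ] [586.4 278.1]
[321.3 187.3  26.6  27.3 140. ] [586.3 278. ]
[321.3 187.2  27.2  28.3 156. ] [586.3 278. ]
[321.2 187.2  27.6  29.2 172. ] [586.2 278. ]
```

Request:
drive_tool:
  deltas:
    - [0.0912,[-0.001,0.002,-0.03],0]
    - [0.0912,[0,0,-0.03],0]
    - [0.0912,[0,0,-0.03],0]
    - [0.0912,[0,0,-0.03],0]
    - [0.0912,[0,0,-0.02],0]
    - [0.08,[0,0,-0.008],0]
    - [0.03,[0,0,0],0]
    - [0.03,[0,0,0],0]
    - [0.03,[0,0,0],0]
    - [0.03,[0,0,0],0]
    - [0.03,[0,0,0],0]
    - [0.03,[0,0,0],0]

```text
t: 41.25
eef_pos: [586.7, 281.4, 46.6]
eef_rot: [2.169, 2.271, 0.003]
force: [0.8, -0.1, 1.3]
gripper_width: 47.3
gripper_force: 0.6
```

Request:
drive_tool:
  deltas:
    - [0.03,[0,0,0],0]
    - [0.03,[0,0,0],0]
    - [0.03,[0,0,0],0]
    - [0.03,[0,0,0.005],0]
    - [0.03,[0,0,0.03],0]
    - [0.03,[0,0,0.03],0]
    - [0.03,[0,0,0.03],0]
    - [0.03,[0,0,0.03],0]
    - [0.03,[0,0,0.02],0]
    - [0.03,[0,0,0],0]
    - [0.03,[0,0,0],0]

```text
t: 42.17
eef_pos: [585.8, 281.1, 190.6]
eef_rot: [2.17, 2.272, 0.0]
force: [-0.6, 1.0, -1.8]
gripper_width: 45.5
gripper_force: 30.0
```

Request:
drive_tool:
  deltas:
    - [0.03,[0,-0.038,0],0]
    - [0.03,[0,-0.038,0],0]
    - [0.03,[0,-0.038,0],0]
    - [0.03,[0,-0.038,0],0]
    - [0.03,[0,-0.038,0],0]
    - [0.03,[0,-0.038,0],0]
    - [0.03,[0,-0.038,0],0]
    - [0.03,[0,-0.038,0],0]
    - [0.03,[0,0,0],0]
    - [0.03,[0,0,-0.01],0]
    - [0.03,[0,0,0],0]
    - [0.03,[0,0,0],0]

```text
t: 43.17
eef_pos: [584.6, -21.7, 178.0]
eef_rot: [-2.166, -2.27, 0.004]
force: [-0.9, 1.2, -1.4]
gripper_width: 45.3
gripper_force: 30.0
```

```bash
python3 - <<'E'
from w import *
o=get_obs();print(o["eef_pos"],o["gripper_width"],o["force"])
f=cam("wrist")
p,s,r=holes(f,(o["eef_pos"][0],o["eef_pos"][1]),o["eef_pos"][2]+35.5);print(p,s)
for x in r:
    if x[0] and x[5] in(140,172): print(np.round(x[1:6],1),x[6])
E
```

```text
[584.57794452 -21.7036369  177.99516393] 45.252744007663516 [-0.91958423  1.2054958  -1.44751522]
[323.03859757 241.11935865] 1.6297268933342892
[322.2 213.7  34.   36.  140. ] [583.2  -4.2]
```

Request:
drive_tool:
  deltas:
    - [0.03,[0.0005,0,-0.008],0]
    - [0.03,[0,0,-0.008],0]
    - [0.03,[0,0,-0.008],0]
    - [0.03,[0,0,-0.008],0]
    - [0.03,[0,0,-0.005],0]
    - [0.03,[0,0,0],0]
    - [0.03,[0,0,0],0]

```text
t: 43.8
eef_pos: [586.4, -22.8, 143.1]
eef_rot: [-2.169, -2.272, 0.001]
force: [0.7, 0.2, -1.7]
gripper_width: 45.4
gripper_force: 30.0
```

Request:
drive_tool:
  deltas:
    - [0.03,[-0.0005,0,-0.005],0]
    - [0.03,[0,0,-0.005],0]
    - [0.03,[0,0,-0.005],0]
    - [0.03,[0,0,-0.004],0]
    - [0.03,[0,0,0],0]
    - [0.03,[0,0,0],0]

```text
t: 44.3
eef_pos: [586.0, -22.9, 124.1]
eef_rot: [-2.17, -2.272, 0.0]
force: [-0.3, -0.4, -1.6]
gripper_width: 45.3
gripper_force: 30.0
```

Request:
drive_tool:
  deltas:
    - [0.03,[0,0,-0.002],0]
    - [0.03,[0,0,-0.002],0]
    - [0.03,[0,0,-0.002],0]
    - [0.03,[0,0,-0.002],0]
    - [0.03,[0,0,0],0]
    - [0.03,[0,0,0],0]

```text
t: 44.8
eef_pos: [586.3, -22.9, 117.3]
eef_rot: [2.169, 2.271, 0.001]
force: [-1.5, 0.0, 4.1]
gripper_width: 45.2
gripper_force: 30.0
```

Contact at the step height. I release it and look.

Request:
drive_tool:
  deltas:
    - [0.075,[0,0,0],0]
    - [0.075,[0,0,0],0]
    - [0.075,[0,0,0],0]
    - [0.075,[0,0,0],0]
    - [0.075,[0,0,0],0]
    - [0.075,[0,0,0],0]

```text
t: 45.3
eef_pos: [586.1, -22.8, 116.3]
eef_rot: [-2.17, -2.272, 0.0]
force: [0.4, 0.1, 0.8]
gripper_width: 75.1
gripper_force: 0.0
```

```bash
python3 - <<'E'
from h import *
o=get_obs();print(o["t"],o["eef_pos"],o["gripper_width"],o["force"])
s=cam("scene");c=cv2.resize(s["frame"][150:350,140:350],None,fx=2.8,fy=2.8,interpolation=cv2.INTER_CUBIC)
for z in (115,154):print((proj(s,[586,-27,z])-[140,150])*2.8)
cv2.imwrite("pics/s8.png",c[:,:,::-1])
E
```

```text
45.3 [586.06023354 -22.7971527  116.30522962] 75.06398924337073 [0.44862585 0.07832624 0.79757428]
[449.85971258 150.23399685]
[448.70718843 128.17932341]
```

View pics/s8.png

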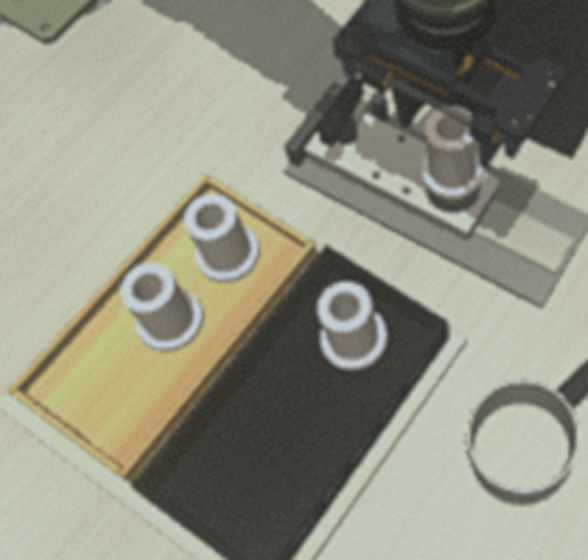

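The sleeve's top is at (450,128), the z=154 prediction, so it is sound. Two sleeves stand upright in the tray, at (220,240) and (160,305), and one in the crate at (350,325). This one goes to the free end of the tray.

Request:
drive_tool:
  deltas:
    - [0.03,[0,0,0.003],0]
    - [0.03,[0,0,0],0]
    - [0.03,[0,0,0],0]
    - [0.03,[0,0,0],0]
    - [0.03,[0,0,0],0]
    - [0.03,[0,0,0],0]
    - [0.03,[0,0,0.004],0]
    - [0.03,[0,0,0.01],0]
    - [0.03,[0,0,0.02],0]
    - [0.03,[0,0,0.02],0]
    - [0.03,[0,0,0.02],0]
    - [0.03,[0,0,0],0]

```text
t: 46.35
eef_pos: [588.7, -23.0, 198.4]
eef_rot: [2.165, 2.267, 0.009]
force: [1.1, 0.2, -0.5]
gripper_width: 45.5
gripper_force: 30.0
```

Request:
drive_tool:
  deltas:
    - [0.03,[-0.0152,-0.0327,0],0]
    - [0.03,[-0.0152,-0.0327,0],0]
    - [0.03,[-0.0152,-0.0327,0],0]
    - [0.03,[-0.0152,-0.0327,0],0]
    - [0.03,[-0.0152,-0.0327,0],0]
    - [0.03,[-0.0152,-0.0327,0],0]
    - [0.03,[-0.0152,-0.0327,0],0]
    - [0.03,[-0.0152,-0.0327,0],0]
    - [0.03,[-0.0152,-0.0327,0],0]
    - [0.03,[-0.0152,-0.0327,0],0]
    - [0.03,[0,0,0],0]
    - [0.03,[0,0,0],0]

```text
t: 47.35
eef_pos: [432.8, -350.9, 192.6]
eef_rot: [-2.173, -2.267, -0.0]
force: [0.4, 1.3, -2.6]
gripper_width: 45.2
gripper_force: 30.0
```

Request:
drive_tool:
  deltas:
    - [0.03,[0,0,-0.03],0]
    - [0.03,[0,0,-0.03],0]
    - [0.03,[0,0,-0.03],0]
    - [0.03,[0,0,-0.01],0]
    - [0.03,[0,0,0],0]
    - [0.03,[0,0,0],0]

```text
t: 47.85
eef_pos: [434.8, -349.3, 93.9]
eef_rot: [2.168, 2.273, 0.0]
force: [0.1, 0.1, -1.1]
gripper_width: 45.4
gripper_force: 30.0
```

Request:
drive_tool:
  deltas:
    - [0.03,[0,0,-0.01],0]
    - [0.03,[0,0,-0.008],0]
    - [0.03,[0,0,-0.006],0]
    - [0.03,[0,0,-0.002],0]
    - [0.03,[0,0,-0.002],0]
    - [0.03,[0,0,0],0]
    - [0.03,[0,0,0],0]

```text
t: 48.43
eef_pos: [434.2, -350.0, 65.6]
eef_rot: [2.17, 2.272, 0.0]
force: [0.4, -0.7, -1.4]
gripper_width: 45.5
gripper_force: 30.0
```

Request:
drive_tool:
  deltas:
    - [0.03,[0,0,-0.002],0]
    - [0.03,[0,0,-0.002],0]
    - [0.03,[0,0,0],0]
    - [0.03,[0,0,0],0]

```text
t: 48.77
eef_pos: [434.9, -350.5, 63.5]
eef_rot: [2.168, 2.27, 0.0]
force: [-1.4, 1.7, 8.9]
gripper_width: 45.1
gripper_force: 30.0
```

Contact with the tray floor. I release it and retreat up and back, clear of everything.

Request:
drive_tool:
  deltas:
    - [0.07,[0,0,0],0]
    - [0.07,[0,0,0],0]
    - [0.07,[0,0,0],0]
    - [0.08,[0,0,0.003],0]
    - [0.08,[0,0,0.02],0]
    - [0.0912,[0,0,0.03],0]
    - [0.0912,[0,0,0.04],0]
    - [0.0912,[0,0,0.04],0]
    - [0.0912,[-0.01,0,0.03],0]
    - [0.0912,[-0.03,0.03,0],0]
    - [0.0912,[-0.03,0.03,0],0]
    - [0.0912,[-0.02,0.03,0],0]

```text
t: 49.77
eef_pos: [343.1, -259.9, 224.7]
eef_rot: [-2.171, -2.27, 0.001]
force: [-0.4, 1.3, 0.3]
gripper_width: 91.1
gripper_force: 0.0
```

Request:
drive_tool:
  deltas:
    - [0.0912,[-0.01,0.035,0],0]
    - [0.0912,[0,0.035,0],0]
    - [0.0912,[0,0.035,0],0]
    - [0.0912,[0,0.035,0],0]
    - [0.0912,[0,0.03,0],0]
    - [0.0912,[0,0,0],0]
    - [0.0912,[0,0,0],0]
    - [0.0912,[0,0,0],0]

```text
t: 50.43
eef_pos: [335.3, -91.4, 224.7]
eef_rot: [2.169, 2.272, -0.0]
force: [0.3, -0.2, -0.2]
gripper_width: 91.1
gripper_force: 0.0
```

```bash
python3 - <<'E'
from h import *
o=get_obs();print(o["t"],o["eef_pos"],o["force"])
t=cam("top")["frame"];s=cam("scene")["frame"]
a=cv2.resize(t[110:310,160:510],None,fx=1.7,fy=1.7,interpolation=cv2.INTER_CUBIC)
b=cv2.resize(s[170:380,130:390],None,fx=1.2,fy=1.2)
c=np.zeros((600,595,3),np.uint8);c[:340]=a;c[340:592,:312]=b
cv2.imwrite("pics/end.png",c[:,:,::-1])
E
```

```text
50.4333 [335.33975004 -91.395576   224.65598843] [ 0.29356558 -0.15404591 -0.21783883]
```

View pics/end.png

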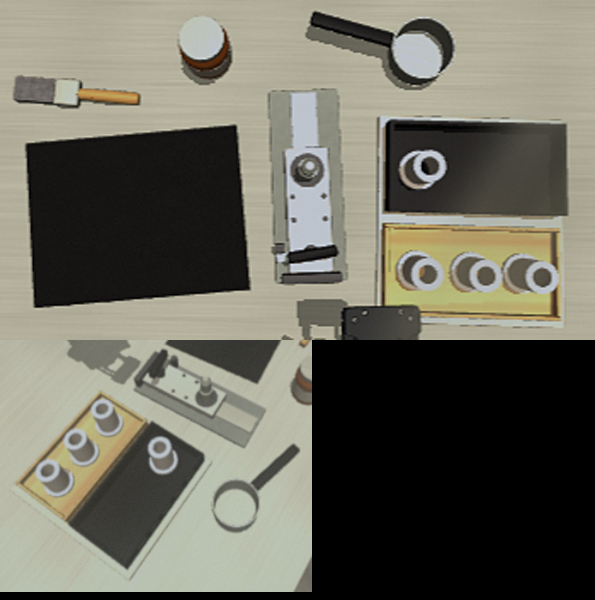

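The final views show three sleeves upright in the tray at (420,272), (472,272) and (528,272), and one upright in the crate at (422,168). The pin is empty at (307,165), the handle lies across the rail at (312,254), and the jar, scoop and brush have not moved. I am handing the job in.

```bash
python3 -c "
from bench import *
print(close_job())"
```

```text
the job is handed in; nothing more can be done
None
```

The job is handed in with the block home and locked, three sound sleeves upright in the tray, one worn sleeve upright in the crate, the pin empty and the jar, scoop and brush untouched.

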